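Line up the second-hand lamps by height

ROBOT

A 6-joint arm with a two-finger parallel gripper is mounted at the origin on the work surface. World frame = base frame: x ahead of the robot, y to its left, z up, the work surface at z = 0. Lengths are in m, angles in rad, forces in N, time in s.
With the tool pointing down it reaches from about 0.375 to 0.975 m from the base axis. Payload 3.8 kg.
Tool frame: the origin (TCP) lies at the very end of the fingers, on their centre line; the grasp point (between the pads) lies 19 mm behind it (bot.grip_point_offset is the distance from the TCP to the grasp point, in m); z points along the fingers, x is the direction in which the jaws open and shut, and the axes are right-handed (so a half turn about z gives the same grasp; the last joint's range is limited). The gripper opens to 85 mm and grips with 20 to 120 N. Pads are 22 mm wide; open, the fingers measure 114 mm over their backs; the gripper's body (76 mm by 85 mm) begins 54 mm behind the grasp point. The pads swing forward as they close: fully open they stand 13 mm farther back than shut.
Start: joints at [-1.144, 0.264, 1.604, -0, 1.274, -0.037], TCP at [0.302, -0.604, 0.209] pointing down, gripper open.
Joint ranges: [-2.63, 2.63], [-0.94, 2.18], [0.31, 2.57], [-1.31, 4.45], [0, 2.66], [-2.55, 2.55]. Speed limits (rad/s): [2.57, 2.57, 3.14, 3.14, 3.14, 3.14].

INTERFACE

Orientations are given as a rotation vector (axis times angle).
In Python, from workcell import bot, read_camera gives the robot as it stands.
- The arm moves only by the tool arm_command, never from a script. Its argument "rows" is a list of rows, each an object with "delta_rot": the turn, a rotation vector about the tool's x, y, z in rad, a list of three; "xyz": the shift along the tool's x, y, z in m, a list of three; "gripper": the finger opening in m, from 0 to 0.0854. A call has 1 to 12 rows; each row shifts and turns the commanded pose from where the row before left it, along the tool's axes as they then stand; what a row does not reach is not made up. A row lasts 1/10 s, in which the tool goes at most 50 mm and 8.59 degrees, less where a joint would pass 70% of its speed; a pose out of reach is approached as far as the arm can. A call is refused whole if a number of a shift passes 0.05 or a number of a turn 0.15, either way. A call with a gripper value outside its range is refused whole. The fingers move at their own pace and stop on an object; "force" is the grip in N (left out, the last holds). Time passes only in rows, so rows that do not move let the fingers close. It gives the time, the measured TCP pose, the force and the opening at its end, in the units of the state.
- bot.read_state(): the state, without advancing time (a new reading comes with each control period).
- read_camera(name): name is "scene" or "top" or "wrist"; returns a dict with "pixels" (420x560x3 uint8, red, green, blue), "range_z" (420x560 float32, m along the optical axis (not along the pixel's ray), 0 where there is no reading), "intrinsics" (3x3 intrinsics, pixels), "camera_from_world" (4x4, takes a point from world to camera coordinates). Camera axes: x right, y up, looking along -z (the intrinsics and any distortion apply to the point x, -y, -z); pixel columns grow to the right and rows downward; lengths in m; the calibration is good to about 2 mm. The wrist camera is an equidistant fisheye: a pixel r from the principal point sees the ray r / f radians off the axis. A picture is of the moment at which its call begins.
- bot.finish_job(): hands the job in, once; it reports no verdict.
The state is a dict: "time": time; "q": joint angles; "joint_vel": joint speeds; "joint_torque": joint torques, N m; "tool_pos": TCP position; "tcp_rot": TCP orientation; "wrist_force": force on the tool from outside, world axes, zero at the start; "torque": the same for the moment, N m; "width": opening from 0.0 (shut) to 1.0 (fully open).
Only numpy, scipy, OpenCV 4.12 (cv2) and the standard library are available. Lean on these libraries where they do the work, as an engineer would, in place of code of your own. Each camera call takes 0.05 s, during which the arm holds its last target.

TASK

Set out the four little table lamps on the display board for the sale, in order of height: the tallest centred on the red pad at one end of the row, then the others going down in height from pad to pad, the shortest on the last pad. Set each one down gently, standing upright and centred on its pad, let go of it, and leave the telephone and the radio where they are.

Things in the scene. Friction and masses are not known exactly. Their poses are not given: they have to be found in the camera images.
- lamp_white_center (a point): centre, half-way up, of the tallest loose lamp, a small cordless table lamp with a white shade: 175 mm high in all, an upright drum shade 58 mm across and 50 mm high at its top (solid, closed flat top; grip it across its sides), an 8 mm stem and a round brass foot 70 mm across and 14 mm high. This point is on the lamp's axis, 87.5 mm above its underside; the shade's mid-height is 62.5 mm above this point. z is up along the stem. About 340 g, give or take a third.
- lamp_black_center (a point): centre, half-way up, of the second tallest loose lamp, a small cordless table lamp with a black shade: 150 mm high in all, an upright drum shade 54 mm across and 44 mm high at its top (solid, closed flat top; grip it across its sides), an 8 mm stem and a round brass foot 66 mm across and 14 mm high. This point is on the lamp's axis, 75 mm above its underside; the shade's mid-height is 53 mm above this point. z is up along the stem. About 290 g, give or take a third.
- lamp_green_center (a point): centre, half-way up, of the third tallest loose lamp, a small cordless table lamp with a green shade: 125 mm high in all, an upright drum shade 50 mm across and 38 mm high at its top (solid, closed flat top; grip it across its sides), an 8 mm stem and a round steel foot 62 mm across and 14 mm high. This point is on the lamp's axis, 62.5 mm above its underside; the shade's mid-height is 43.5 mm above this point. z is up along the stem. About 240 g, give or take a third.
- lamp_yellow_center (a point): centre, half-way up, of the shortest loose lamp, a small cordless table lamp with a yellow shade: 100 mm high in all, an upright drum shade 46 mm across and 32 mm high at its top (solid, closed flat top; grip it across its sides), an 8 mm stem and a round dark steel foot 58 mm across and 14 mm high. This point is on the lamp's axis, 50 mm above its underside; the shade's mid-height is 34 mm above this point. z is up along the stem. About 200 g, give or take a third.
- pad_red: The red felt pad 76 mm across and 3 mm thick, fixed, one of four in a straight row at 95 mm centres on a white display board (110 x 400 mm, 18 mm thick, lying flat on the table at some angle). Origin: centre of its underside, its top is 3 mm above that (21 mm above the table). The red pad is always at one end of the row, but at either end.
- pad_inner_a: A grey felt pad 76 mm across and 3 mm thick, fixed, one of four in a straight row at 95 mm centres on a white display board (110 x 400 mm, 18 mm thick, lying flat on the table at some angle). Origin: centre of its underside, its top is 3 mm above that (21 mm above the table). One of the two inner pads, which may be in either order.
- pad_inner_b: A grey felt pad 76 mm across and 3 mm thick, fixed, one of four in a straight row at 95 mm centres on a white display board (110 x 400 mm, 18 mm thick, lying flat on the table at some angle). Origin: centre of its underside, its top is 3 mm above that (21 mm above the table). The other inner pad.
- pad_end: The grey pad at the end of the row opposite the red one: felt pad 76 mm across and 3 mm thick, fixed, one of four in a straight row at 95 mm centres on a white display board (110 x 400 mm, 18 mm thick, lying flat on the table at some angle). Origin: centre of its underside, its top is 3 mm above that (21 mm above the table).
- phone: bystander: grey desk telephone with black handset, loose, 180 x 170 mm (x, y) and 64 mm high, origin at the centre of its underside.
- radio: bystander: small wooden table radio, loose, 70 x 150 mm (x, y) and 90 mm high, origin at the centre of its underside.
Not all that is in view belongs to the job. Of the things shaped like the part that bears lamp_yellow_center, the dark steel one is meant.

How it is judged:
At the end, for the whole second after the job is handed in: Every lamp released, at rest, upright (within 6 degrees), its foot on its pad (within 6 mm in height) and its axis within 14 mm of the pad's centre: white on the red pad, black on the inner pad next to it, green on the other inner pad, yellow on the far end pad (horizontal distance between lamp_white_center and pad_red below 0.014 m and z of lamp_white_center in the frame of pad_red between 0.0845 and 0.0965 m and horizontal distance between lamp_yellow_center and pad_end below 0.014 m and z of lamp_yellow_center in the frame of pad_end between 0.047 and 0.059 m and ((horizontal distance between pad_inner_a and pad_red below 0.1425 m and (horizontal distance between lamp_black_center and pad_inner_a below 0.014 m and z of lamp_black_center in the frame of pad_inner_a between 0.072 and 0.084 m) and (horizontal distance between lamp_green_center and pad_inner_b below 0.014 m and z of lamp_green_center in the frame of pad_inner_b between 0.0595 and 0.0715 m)) or (horizontal distance between pad_inner_b and pad_red below 0.1425 m and (horizontal distance between lamp_black_center and pad_inner_b below 0.014 m and z of lamp_black_center in the frame of pad_inner_b between 0.072 and 0.084 m) and (horizontal distance between lamp_green_center and pad_inner_a below 0.014 m and z of lamp_green_center in the frame of pad_inner_a between 0.0595 and 0.0715 m))) and angle between each of lamp_white_center, lamp_black_center, lamp_green_center, lamp_yellow_center's own z axis and vertical below 0.1 rad and linear speed of each of lamp_white, lamp_black, lamp_green, lamp_yellow below 0.02 m/s and angular speed of each of lamp_white, lamp_black, lamp_green, lamp_yellow below 0.2 rad/s); the robot touches nothing.
It fails at once if a lamp is tipped over (more than 35 degrees) (angle between any of lamp_white_center, lamp_black_center, lamp_green_center, lamp_yellow_center's own z axis and vertical above 0.61 rad).
It fails at once if a lamp is dropped or slammed onto a pad (over 80 N) (contact force between any of lamp_white, lamp_black, lamp_green, lamp_yellow and pad_red above 80 N or contact force between any of lamp_white, lamp_black, lamp_green, lamp_yellow and pad_inner_a above 80 N or contact force between any of lamp_white, lamp_black, lamp_green, lamp_yellow and pad_inner_b above 80 N or contact force between any of lamp_white, lamp_black, lamp_green, lamp_yellow and pad_end above 80 N).
It fails at once if the telephone or the radio is pushed away (more than 30 mm) (distance of any of phone, radio from where it was at the start of the episode above 0.03 m).
It also fails if it takes over 106 s, if anything falls off the work surface, if the arm or the gripper's body presses on something with over 40 N, if the wrist force passes 120 N, or if a joint passes its speed limit or range.

## Working session

There is one attempt and no reset: what is moved stays moved. The work goes in short steps, Python scripts to look and compute and a tool call to move; the robot and the scene stay as the last step left them, time stands still between calls to the robot, and variables do not carry over. Pictures are saved under pics/ and viewed, and the job is handed in when it is done.

Besides the shell and the picture viewer there is one more tool, called after ">>>" as a command line: name --argument value ..., lists and objects as JSON in quotes. arm_command: Moves the arm, as the interface text tells. Its arguments: {"type":"object","properties":{"rows":{"type":"array","items":{"type":"object","properties":{"delta_rot":{"type":"array","items":{"type":"number"}},"xyz":{"type":"array","items":{"type":"number"}},"gripper":{"type":"number"}}}},"force":{"type":"number"}},"required":["rows"]}

```bash
ls; mkdir -p pics
python3 - <<'E'
from workcell import bot, read_camera
import cv2,numpy as np
print(bot.read_state())
for n in ["scene","top","wrist"]:
    d=read_camera(n); cv2.imwrite(f"pics/{n}0.png",d["pixels"][:,:,::-1])
    np.savez(f"pics/{n}0.npz",**d)
    print(n,d["intrinsics"],d["camera_from_world"],d.keys())
E
```

```text
pics
{'time': 0.0, 'q': array([-1.14386217e+00,  2.64727919e-01,  1.60540530e+00, -2.19822769e-06,
        1.27370198e+00, -3.69128617e-02]), 'joint_vel': array([-2.99440750e-04,  2.20641675e-03,  1.17312900e-03,  2.23535130e-06,
       -4.84370037e-04,  6.49208816e-04]), 'joint_torque': array([-2.71282719e-03, -5.15113592e+01, -3.67312503e+01, -3.02959470e-04,
        1.29491184e-02,  9.79857816e-06]), 'tool_pos': array([ 0.30164884, -0.60295646,  0.20736219]), 'tcp_rot': array([-2.67150184,  1.65070967,  0.00292698]), 'wrist_force': array([ 0.78655934, -0.86385175, -0.19374422]), 'torque': array([0.03436041, 0.00905872, 0.01893206]), 'width': 1.0002326465698976}
scene [[457.27774614   0.         274.45091369]
 [  0.         457.27774614 210.23047438]
 [  0.           0.           1.        ]] [[ 0.64235625  0.76630292 -0.01258075 -0.31839017]
 [-0.50671352  0.43695555  0.74317647  0.18970401]
 [ 0.57499553 -0.47100921  0.66897718 -1.72885691]
 [ 0.          0.          0.          1.        ]] dict_keys(['pixels', 'range_z', 'intrinsics', 'camera_from_world'])
top [[512.16324738   0.         279.85092715]
 [  0.         512.16324738 211.92683483]
 [  0.           0.           1.        ]] [[ 0.00827075 -0.99993411 -0.00796073  0.00425925]
 [ 0.99350259  0.00731336  0.1135743  -0.52844724]
 [-0.1135086  -0.00884835  0.99349761 -1.39673845]
 [ 0.          0.          0.          1.        ]] dict_keys(['pixels', 'range_z', 'intrinsics', 'camera_from_world'])
wrist [[325.1922621    0.         282.89567817]
 [  0.         325.1922621  213.86411735]
 [  0.           0.           1.        ]] [[ 0.44770254 -0.89418167 -0.00125329 -0.67368698]
 [ 0.84918332  0.42561078 -0.312639    0.04148665]
 [ 0.28008948  0.13890501  0.94987119 -0.37946445]
 [ 0.          0.          0.          1.        ]] dict_keys(['pixels', 'range_z', 'intrinsics', 'camera_from_world'])
```

View pics/top0.png

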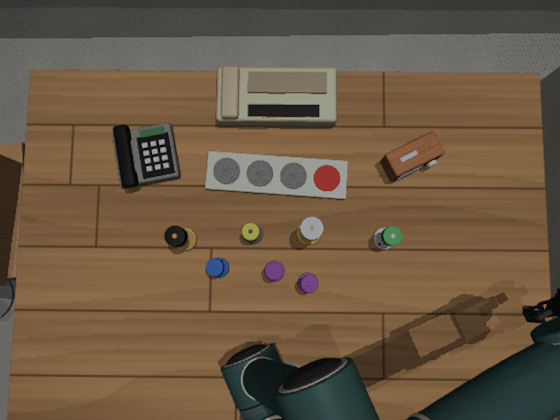

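View pics/scene0.png

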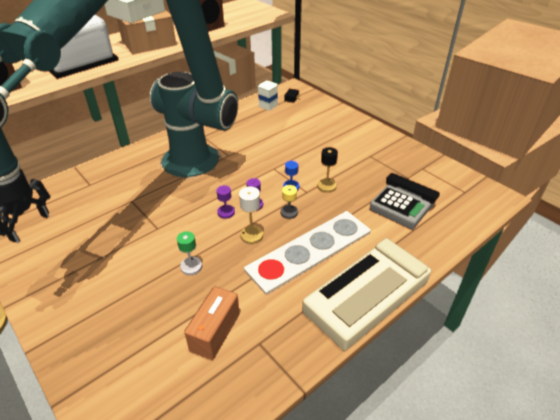

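View pics/wrist0.png

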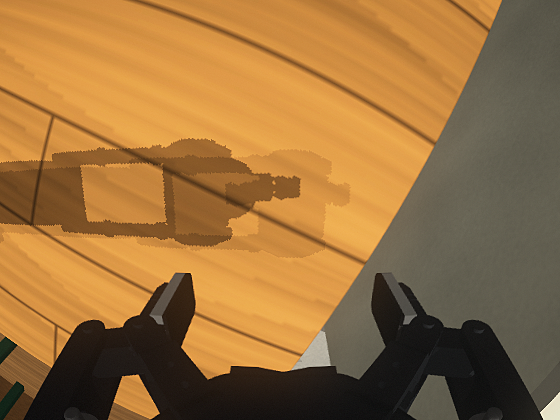

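The top view shows the board, with the red pad at (327,178) and grey pads at (293,175), (260,173) and (227,171). The lamps are white (312,228), green (392,237), yellow (251,232) and black (176,237). The blue and purple items at (217,268), (275,271) and (308,283) aren't part of the job. Next I'll measure positions.

```bash
cat > h.py <<'E'
import numpy as np,cv2
def pts(d):
    K=d["intrinsics"];Z=d["range_z"];v,u=np.mgrid[0:Z.shape[0],0:Z.shape[1]]
    P=np.stack([(u-K[0,2])/K[0,0]*Z,-(v-K[1,2])/K[1,1]*Z,-Z],-1)
    T=np.linalg.inv(d["camera_from_world"])
    return P@T[:3,:3].T+T[:3,3]
def ray(d,uv,z):
    K=d["intrinsics"];T=np.linalg.inv(d["camera_from_world"])
    r=T[:3,:3]@np.array([(uv[0]-K[0,2])/K[0,0],-(uv[1]-K[1,2])/K[1,1],-1]);o=T[:3,3]
    return o+r*(z-o[2])/r[2]
def proj(d,p):
    c=d["camera_from_world"][:3,:3]@p+d["camera_from_world"][:3,3];K=d["intrinsics"]
    return np.array([K[0,0]*c[0]/-c[2]+K[0,2],K[1,1]*-c[1]/-c[2]+K[1,2]])
L=dict(white=(.175,.058,.070),black=(.150,.054,.066),green=(.125,.050,.062),yellow=(.100,.046,.058))
E
python3 - <<'E'
from h import *
t=dict(np.load("pics/top0.npz"));s=dict(np.load("pics/scene0.npz"))
P=pts(t);hsv=cv2.cvtColor(t["pixels"],cv2.COLOR_RGB2HSV)
S=pts(s)
for n,c in dict(red=(327,178),g1=(293,175),g2=(260,173),g3=(227,171)).items():
    m=np.zeros(P.shape[:2],bool);m[c[1]-22:c[1]+22,c[0]-22:c[0]+22]=1
    if n=="red": mm=(hsv[...,1]>150)&((hsv[...,0]<8)|(hsv[...,0]>172))&m
    else: mm=(hsv[...,2]<150)&(hsv[...,1]<50)&(P[...,2]>.015)&m
    cs,_=cv2.findContours(mm.astype(np.uint8),0,1);k=max(cs,key=cv2.contourArea)
    e=cv2.fitEllipse(k);p=ray(t,e[0],.021)
    print(n,np.round(e[0],1),np.round(e[1],1),p.round(4),P[mm][:,2].mean().round(4))
for n,c in dict(white=(312,228),green=(392,237),yellow=(251,232),black=(176,237)).items():
    H,D,F=L[n]
    m=np.zeros(P.shape[:2],bool);m[c[1]-18:c[1]+18,c[0]-18:c[0]+18]=1
    mm=m&(abs(P[...,2]-H)<.006)
    cs,_=cv2.findContours(mm.astype(np.uint8),0,1);k=max(cs,key=cv2.contourArea)
    e=cv2.fitEllipse(k);p=ray(t,e[0],H)
    print(n,mm.sum(),np.round(e[0],1),np.round(e[1],1),p.round(4),P[mm].mean(0).round(4))
    # scene check: top-surface depth points near
    q=(abs(S[...,2]-H)<.004)&(np.hypot(S[...,0]-p[0],S[...,1]-p[1])<D*.75)
    cs,_=cv2.findContours(q.astype(np.uint8),0,1);k=max(cs,key=cv2.contourArea)
    e=cv2.fitEllipse(k)
    print("   scene",ray(s,e[0],H).round(4), S[q].mean(0).round(4),q.sum())
# other objects >z .03
import scipy.ndimage as nd
lab,N=nd.label((P[...,2]>.03)&(P[...,0]>.3)&(P[...,0]<.9)&(abs(P[...,1])<.6))
for i in range(1,N+1):
    w=P[lab==i]
    if len(w)>60: print(i,len(w),w.min(0).round(3),w.max(0).round(3))
E
```

```text
red [326.5 177.9] [24.5 25. ] [ 0.6271 -0.1225  0.021 ] 0.0262
g1 [292.8 175.4] [26.5 27.3] [ 0.6337 -0.0273  0.021 ] 0.027
g2 [259.5 172.9] [26.6 27. ] [0.64   0.0671 0.021 ] 0.0289
g3 [226.  170.5] [26.8 27.1] [0.6465 0.162  0.021 ] 0.0269
white 411 [311.1 227.3] [22.2 22.3] [ 0.474 -0.071  0.175] [ 0.4739 -0.0711  0.1749]
   scene [ 0.4744 -0.0742  0.175 ] [ 0.475  -0.0745  0.1754] 218
green 280 [391.8 235. ] [18.1 18.7] [ 0.4598 -0.2818  0.125 ] [ 0.4596 -0.282   0.1244]
   scene [ 0.4607 -0.2855  0.125 ] [ 0.4611 -0.2859  0.1255] 195
yellow 224 [250.  230.7] [16.2 16.4] [0.4699 0.0862 0.1   ] [0.4698 0.0863 0.0999]
   scene [0.4704 0.0823 0.1   ] [0.4705 0.0821 0.1003] 119
black 341 [173.9 235.1] [20.  20.5] [0.4536 0.276  0.15  ] [0.4535 0.2759 0.1502]
   scene [0.4533 0.2724 0.15  ] [0.4534 0.2722 0.1502] 132
176 5420 [ 0.366 -0.148  0.03 ] [0.9   0.192 1.448]
270 3433 [ 0.366 -0.004  0.03 ] [0.783 0.487 1.448]
289 1674 [ 0.366 -0.432  0.03 ] [ 0.747 -0.004  1.448]
494 452 [ 0.366 -0.098  0.124] [ 0.502 -0.004  1.448]
511 249 [ 0.366 -0.004  0.067] [0.491 0.108 1.448]
512 415 [ 0.366 -0.004  0.106] [0.479 0.302 1.448]
513 346 [ 0.435 -0.307  0.087] [ 0.484 -0.257  0.133]
581 261 [ 0.353 -0.004  0.07 ] [0.398 0.203 1.448]
589 244 [ 0.344 -0.004  0.066] [0.389 0.045 1.448]
625 256 [ 0.314 -0.091  0.069] [ 0.366 -0.004  1.448]
652 165 [ 0.3   -0.582  0.299] [ 0.333 -0.558  0.392]
```

```bash
cat >> h.py <<'E'
from scipy.spatial.transform import Rotation as R
def need(target=None,yaw=None):
    from workcell import bot
    st=bot.read_state();M=R.from_rotvec(st["tcp_rot"]).as_matrix();y=np.arctan2(M[1,0],M[0,0])
    print("t",round(st["time"],2),"tcp",st["tool_pos"].round(4),"yaw",y.round(4),"zaxis",M[:,2].round(4),"w",round(st["width"]*.0854,4),"F",st["wrist_force"].round(1))
    if target is not None: print("  shift(tool)",(M.T@(np.array(target)-st["tool_pos"])).round(4))
    if yaw is not None: print("  dyaw tool z",round(-(yaw-y),4))
E
python3 - <<'E'
from h import *
s=dict(np.load("pics/scene0.npz"));hsv=cv2.cvtColor(s["pixels"],cv2.COLOR_RGB2HSV)
S=pts(s)
for n,p in dict(red=(.627,-.1225),g1=(.6337,-.0273),g2=(.64,.067),g3=(.6465,.162)).items():
    m=(np.hypot(S[...,0]-p[0],S[...,1]-p[1])<.047)&(S[...,2]<.04)&(S[...,2]>.012)
    mm=m&(((hsv[...,1]>150)) if n=="red" else (hsv[...,2]<185))
    mm=cv2.morphologyEx(mm.astype(np.uint8),cv2.MORPH_OPEN,np.ones((3,3)))
    cs,_=cv2.findContours(mm,0,1);k=cv2.convexHull(max(cs,key=cv2.contourArea));e=cv2.fitEllipse(k)
    print(n,np.round(e[1],1),ray(s,e[0],.021).round(4))
# feet, top camera: lamp leaning check not needed
need((.474,-.073,.30),-.068)
E
```

```text
red [19.  24.9] [ 0.627  -0.1238  0.021 ]
g1 [17.6 23.8] [ 0.6339 -0.03    0.021 ]
g2 [16.4 22.8] [0.6407 0.0649 0.021 ]
g3 [15.2 22.5] [0.6462 0.1597 0.021 ]
t 0.15 tcp [ 0.3017 -0.6031  0.2076] yaw -1.107 zaxis [-7.0e-04  1.7e-03 -1.0e+00] w 0.085 F [-0.9 -0.7  0.4]
  shift(tool) [-0.3972 -0.3912 -0.0916]
  dyaw tool z -1.039
```

>>> arm_command --rows '[{"xyz": [0, 0, -0.013], "delta_rot": [0, 0, -0.148], "gripper": 0.085}, {"xyz": [0, 0, -0.013], "delta_rot": [0, 0, -0.148], "gripper": 0.085}, {"xyz": [0, 0, -0.013], "delta_rot": [0, 0, -0.148], "gripper": 0.085}, {"xyz": [0, 0, -0.013], "delta_rot": [0, 0, -0.148], "gripper": 0.085}, {"xyz": [0, 0, -0.013], "delta_rot": [0, 0, -0.148], "gripper": 0.085}, {"xyz": [0, 0, -0.013], "delta_rot": [0, 0, -0.148], "gripper": 0.085}, {"xyz": [0, 0, -0.013], "delta_rot": [0, 0, -0.148], "gripper": 0.085}, {"xyz": [0, 0, 0], "delta_rot": [0, 0, 0], "gripper": 0.085}]' --force 40

```text
time: 0.95
tool_pos: [0.3024, -0.6046, 0.3018]
tcp_rot: [3.137, -0.111, 0.002]
wrist_force: [-0.5, -0.6, 0.6]
width: 0.999
```

```bash
python3 -c "
from h import *
need((.474,-.0726,.30),-.068)"
```

```text
t 0.95 tcp [ 0.3024 -0.6046  0.3018] yaw -0.0706 zaxis [ 0.0015 -0.0032 -1.    ] w 0.0853 F [-0.5 -0.6  0.6]
  shift(tool) [ 1.337e-01 -5.428e-01  4.000e-04]
  dyaw tool z -0.0026
```

>>> arm_command --rows '[{"xyz": [0.012, -0.046, 0]}, {"xyz": [0.012, -0.046, 0]}, {"xyz": [0.012, -0.046, 0]}, {"xyz": [0.012, -0.046, 0]}, {"xyz": [0.012, -0.046, 0]}, {"xyz": [0.012, -0.046, 0]}, {"xyz": [0.012, -0.046, 0]}, {"xyz": [0.012, -0.046, 0]}, {"xyz": [0.012, -0.046, 0]}, {"xyz": [0.012, -0.046, 0]}, {"xyz": [0.012, -0.046, 0]}, {"xyz": [0.001, -0.036, 0]}]'

```text
invalid input
```

```bash
python3 -c "
from h import *
need((.474,-.0726,.131),-.068)
from workcell import read_camera
cv2.imwrite('pics/w1.png',read_camera('wrist')['pixels'][:,:,::-1])
need((.474,-.0726,.131),-.068)"
```

```text
t 0.95 tcp [ 0.3024 -0.6046  0.3018] yaw -0.0706 zaxis [ 0.0015 -0.0032 -1.    ] w 0.0853 F [-0.5 -0.6  0.6]
  shift(tool) [ 0.1334 -0.5433  0.1694]
  dyaw tool z -0.0026
t 1.0 tcp [ 0.3022 -0.6041  0.3005] yaw -0.0741 zaxis [ 7.0e-04 -1.6e-03 -1.0e+00] w 0.0853 F [ 0.2 -0.3 -0.8]
  shift(tool) [ 0.1319 -0.5431  0.1688]
  dyaw tool z -0.0061
```

View pics/w1.png

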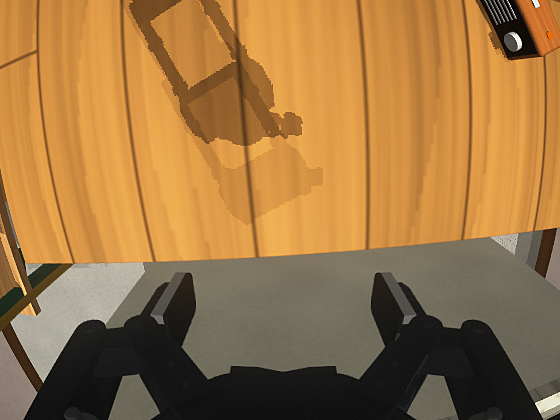

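The call was refused because every row needs all three fields. The arm hasn't moved, and the wrist picture shows only the table edge and the radio at top right.

>>> arm_command --rows '[{"xyz": [0.012, -0.046, 0], "delta_rot": [0, 0, 0], "gripper": 0.085}, {"xyz": [0.012, -0.046, 0], "delta_rot": [0, 0, 0], "gripper": 0.085}, {"xyz": [0.012, -0.046, 0], "delta_rot": [0, 0, 0], "gripper": 0.085}, {"xyz": [0.012, -0.046, 0], "delta_rot": [0, 0, 0], "gripper": 0.085}, {"xyz": [0.012, -0.046, 0], "delta_rot": [0, 0, 0], "gripper": 0.085}, {"xyz": [0.012, -0.046, 0], "delta_rot": [0, 0, 0], "gripper": 0.085}, {"xyz": [0.012, -0.046, 0], "delta_rot": [0, 0, 0], "gripper": 0.085}, {"xyz": [0.012, -0.046, 0], "delta_rot": [0, 0, 0], "gripper": 0.085}, {"xyz": [0.012, -0.046, 0], "delta_rot": [0, 0, 0], "gripper": 0.085}, {"xyz": [0.012, -0.046, 0], "delta_rot": [0, 0, 0], "gripper": 0.085}, {"xyz": [0.012, -0.046, 0], "delta_rot": [0, 0, 0], "gripper": 0.085}, {"xyz": [0.001, -0.036, 0], "delta_rot": [0, 0, 0], "gripper": 0.085}]'

```text
time: 2.2
tool_pos: [0.4732, -0.0698, 0.2983]
tcp_rot: [-3.139, 0.115, 0.002]
wrist_force: [-0.4, 0.1, 0.2]
width: 0.996
```

```bash
python3 -c "
from h import *
from workcell import read_camera
for i in range(3): d=read_camera('wrist')
cv2.imwrite('pics/w2.png',d['pixels'][:,:,::-1])
need((.474,-.0726,.131),-.068)"
```

```text
t 2.35 tcp [ 0.4726 -0.0705  0.2984] yaw -0.0697 zaxis [-1.8e-03  4.0e-04 -1.0e+00] w 0.0852 F [-0.1 -0.5 -0.3]
  shift(tool) [0.0018 0.0021 0.1674]
  dyaw tool z -0.0017
```

View pics/w2.png

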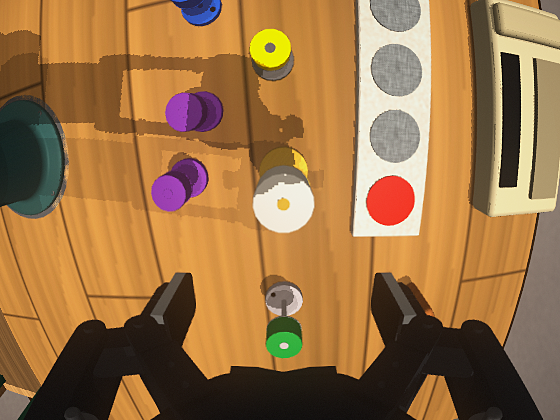

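The wrist view shows the white shade at (283,203), centred between the jaws sideways, with the yellow at (270,48) and the red pad at (390,200). I'll check the other axis with the fisheye ray.

```bash
cat >> h.py <<'E'
def fray(d,uv,z):
    K=d["intrinsics"];T=np.linalg.inv(d["camera_from_world"])
    x=(uv[0]-K[0,2])/K[0,0];y=(uv[1]-K[1,2])/K[1,1];th=np.hypot(x,y);k=np.sin(th)/th
    r=T[:3,:3]@np.array([x*k,-y*k,-np.cos(th)]);o=T[:3,3]
    return o+r*(z-o[2])/r[2]
E
python3 -c "
from h import *
from workcell import read_camera
d=read_camera('wrist')
for n,uv,z in [('white',(283,203.5),.175),('finial',(283,204),.175),('yellow',(270.5,48),.1),('green',(283.5,345.5),.125),('red',(390,200.5),.021),('g1',(395,136),.021)]: print(n,fray(d,uv,z).round(4))
need((.474,-.0726,.131),-.068)"
```

```text
white [ 0.4714 -0.0752  0.175 ]
finial [ 0.4713 -0.0756  0.175 ]
yellow [0.4684 0.0811 0.1   ]
green [ 0.4572 -0.2885  0.125 ]
red [ 0.6249 -0.126   0.021 ]
g1 [ 0.6319 -0.0318  0.021 ]
t 2.4 tcp [ 0.4726 -0.0718  0.2986] yaw -0.0709 zaxis [-1.7e-03 -2.0e-04 -1.0e+00] w 0.0848 F [ 0.6 -0.1 -0.6]
  shift(tool) [0.0018 0.0006 0.1676]
  dyaw tool z -0.0029
```

>>> arm_command --rows '[{"xyz": [0.0005, 0.002, 0.03], "delta_rot": [0, 0, 0], "gripper": 0.085}, {"xyz": [0, 0, 0.03], "delta_rot": [0, 0, 0], "gripper": 0.085}, {"xyz": [0, 0, 0.03], "delta_rot": [0, 0, 0], "gripper": 0.085}, {"xyz": [0, 0, 0.025], "delta_rot": [0, 0, 0], "gripper": 0.085}, {"xyz": [0, 0, 0.025], "delta_rot": [0, 0, 0], "gripper": 0.085}, {"xyz": [0, 0, 0.02], "delta_rot": [0, 0, 0], "gripper": 0.085}, {"xyz": [0, 0, 0.008], "delta_rot": [0, 0, 0], "gripper": 0.085}, {"xyz": [0, 0, 0], "delta_rot": [0, 0, 0], "gripper": 0.085}]' --force 35

```text
time: 3.2
tool_pos: [0.4719, -0.0754, 0.1301]
tcp_rot: [-3.139, 0.116, 0.005]
wrist_force: [-0.1, 0.3, 0.1]
width: 0.995
```

>>> arm_command --rows '[{"xyz": [0, 0, 0], "delta_rot": [0, 0, 0], "gripper": 0.05}, {"xyz": [0, 0, 0], "delta_rot": [0, 0, 0], "gripper": 0.05}, {"xyz": [0, 0, 0], "delta_rot": [0, 0, 0], "gripper": 0.05}, {"xyz": [0, 0, 0], "delta_rot": [0, 0, 0], "gripper": 0.05}, {"xyz": [0, 0, 0], "delta_rot": [0, 0, 0], "gripper": 0.05}]'

```text
time: 3.7
tool_pos: [0.4745, -0.0748, 0.1335]
tcp_rot: [3.139, -0.111, 0.004]
wrist_force: [-1.7, -1.1, 5.9]
width: 0.663
```

```bash
python3 -c "
from h import *
need((.6263,-.1242,.2),-.068)"
```

```text
t 3.7 tcp [ 0.4745 -0.0748  0.1335] yaw -0.0709 zaxis [ 2.6e-03 -8.0e-04 -1.0e+00] w 0.0566 F [-1.7 -1.1  5.9]
  shift(tool) [ 0.1551  0.0386 -0.0661]
  dyaw tool z -0.0029
```

>>> arm_command --rows '[{"xyz": [0, 0, -0.01], "delta_rot": [0, 0, 0], "gripper": 0.045}, {"xyz": [0, 0, -0.02], "delta_rot": [0, 0, 0], "gripper": 0.045}, {"xyz": [0, 0, -0.02], "delta_rot": [0, 0, 0], "gripper": 0.045}, {"xyz": [0, 0, -0.02], "delta_rot": [0, 0, 0], "gripper": 0.045}, {"xyz": [0, 0, -0.01], "delta_rot": [0, 0, 0], "gripper": 0.045}, {"xyz": [0.01, 0.003, 0], "delta_rot": [0, 0, 0], "gripper": 0.045}, {"xyz": [0.02, 0.005, 0], "delta_rot": [0, 0, 0], "gripper": 0.045}, {"xyz": [0.03, 0.008, 0], "delta_rot": [0, 0, 0], "gripper": 0.045}, {"xyz": [0.03, 0.008, 0], "delta_rot": [0, 0, 0], "gripper": 0.045}, {"xyz": [0.03, 0.008, 0], "delta_rot": [0, 0, 0], "gripper": 0.045}, {"xyz": [0.02, 0.004, 0], "delta_rot": [0, 0, 0], "gripper": 0.045}, {"xyz": [0.015, 0.0025, 0], "delta_rot": [0, 0, 0], "gripper": 0.045}]'

```text
time: 4.9
tool_pos: [0.6264, -0.1245, 0.209]
tcp_rot: [-3.139, 0.112, 0.004]
wrist_force: [0.0, 0.4, -2.2]
width: 0.666
```

```bash
python3 -c "
from h import *
from workcell import read_camera
for i in range(8): d=read_camera('scene')
cv2.imwrite('pics/s2.png',d['pixels'][:,:,::-1])
P=pts(d);m=(np.hypot(P[...,0]-.626,P[...,1]+.124)<.06)&(P[...,2]>.03)
w=P[m];print('zmin',np.percentile(w[:,2],[0,1,3]))
need((.6263,-.1242,.152),-.068)"
```

```text
zmin [0.07619369 0.08809092 0.09161107]
t 5.3 tcp [ 0.6245 -0.1237  0.2113] yaw -0.0709 zaxis [-8.e-04  2.e-04 -1.e+00] w 0.0568 F [-0.2 -0.2 -3.1]
  shift(tool) [0.0019 0.0004 0.0593]
  dyaw tool z -0.0029
```

View pics/s2.png

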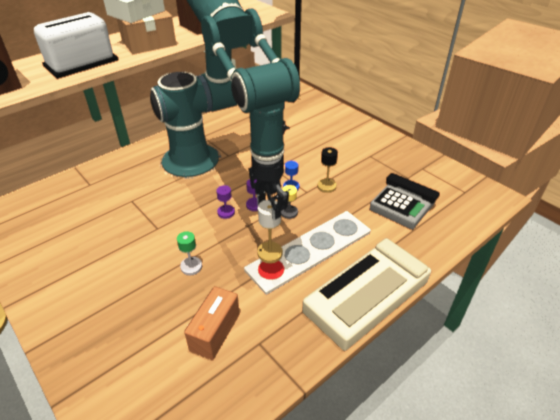

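The scene view shows the white lamp held upright, with its foot above the red pad at (270,262). Lowering now.

>>> arm_command --rows '[{"xyz": [0.001, 0.0005, 0.015], "delta_rot": [0, 0, 0], "gripper": 0.045}, {"xyz": [0, 0, 0.015], "delta_rot": [0, 0, 0], "gripper": 0.045}, {"xyz": [0, 0, 0.01], "delta_rot": [0, 0, 0], "gripper": 0.045}, {"xyz": [0, 0, 0.007], "delta_rot": [0, 0, 0], "gripper": 0.045}, {"xyz": [0, 0, 0.005], "delta_rot": [0, 0, 0], "gripper": 0.045}, {"xyz": [0, 0, 0.003], "delta_rot": [0, 0, 0], "gripper": 0.045}, {"xyz": [0, 0, 0], "delta_rot": [0, 0, 0], "gripper": 0.045}, {"xyz": [0, 0, 0], "delta_rot": [0, 0, 0], "gripper": 0.045}]'

```text
time: 6.1
tool_pos: [0.6267, -0.1246, 0.1572]
tcp_rot: [3.139, -0.111, 0.001]
wrist_force: [-1.2, 0.6, -3.5]
width: 0.664
```

>>> arm_command --rows '[{"xyz": [0, 0, 0.001], "delta_rot": [0, 0, 0], "gripper": 0.045}, {"xyz": [0, 0, 0.001], "delta_rot": [0, 0, 0], "gripper": 0.045}, {"xyz": [0, 0, 0], "delta_rot": [0, 0, 0], "gripper": 0.045}]'

```text
time: 6.4
tool_pos: [0.6263, -0.1245, 0.1548]
tcp_rot: [3.14, -0.112, 0.0]
wrist_force: [-0.0, -0.6, -2.8]
width: 0.666
```

```bash
python3 -c "
from h import *
from workcell import read_camera
for i in range(2): d=read_camera('scene')
cv2.imwrite('pics/s3.png',cv2.resize(d['pixels'][150:300,180:360,::-1],None,fx=4,fy=4))
need((.6263,-.1242,.152),-.068)"
```

```text
t 6.5 tcp [ 0.6263 -0.1245  0.1548] yaw -0.071 zaxis [ 1.e-04 -0.e+00 -1.e+00] w 0.0566 F [-0.1  0.3 -3.2]
  shift(tool) [ 0.     -0.0003  0.0028]
  dyaw tool z -0.003
```

View pics/s3.png

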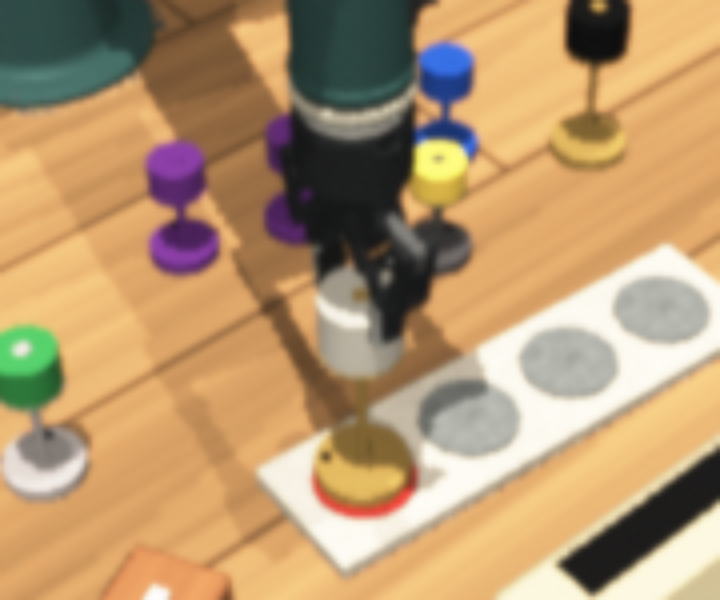

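The white lamp's foot is just over the red pad and nearly centred. I'll lower the last few mm.

>>> arm_command --rows '[{"xyz": [0, 0, 0.001], "delta_rot": [0, 0, 0], "gripper": 0.045}, {"xyz": [0, 0, 0.001], "delta_rot": [0, 0, 0], "gripper": 0.045}, {"xyz": [0, 0, 0.001], "delta_rot": [0, 0, 0], "gripper": 0.045}, {"xyz": [0, 0, 0], "delta_rot": [0, 0, 0], "gripper": 0.045}]'

```text
time: 6.9
tool_pos: [0.6266, -0.1248, 0.1546]
tcp_rot: [3.139, -0.111, 0.002]
wrist_force: [-4.0, 1.3, 9.2]
width: 0.662
```

```bash
python3 -c "
from h import *
need()"
```

```text
t 6.9 tcp [ 0.6266 -0.1248  0.1546] yaw -0.071 zaxis [ 1.2e-03 -6.0e-04 -1.0e+00] w 0.0565 F [-4.   1.3  9.2]
```

Contact at about +9 N. Releasing, then retreating up.

>>> arm_command --rows '[{"xyz": [0, 0, -0.001], "delta_rot": [0, 0, 0], "gripper": 0.06}, {"xyz": [0, 0, 0], "delta_rot": [0, 0, 0], "gripper": 0.07}, {"xyz": [0, 0, 0], "delta_rot": [0, 0, 0], "gripper": 0.085}, {"xyz": [0, 0, 0], "delta_rot": [0, 0, 0], "gripper": 0.085}, {"xyz": [0, 0, 0], "delta_rot": [0, 0, 0], "gripper": 0.085}, {"xyz": [0, 0, 0], "delta_rot": [0, 0, 0], "gripper": 0.085}]'

```text
time: 7.5
tool_pos: [0.6263, -0.1245, 0.1525]
tcp_rot: [-3.14, 0.111, 0.0]
wrist_force: [-0.1, -0.9, 0.7]
width: 0.995
```

>>> arm_command --rows '[{"xyz": [0, 0, -0.01], "delta_rot": [0, 0, 0], "gripper": 0.085}, {"xyz": [0, 0, -0.02], "delta_rot": [0, 0, 0], "gripper": 0.085}, {"xyz": [0, 0, -0.03], "delta_rot": [0, 0, 0], "gripper": 0.085}, {"xyz": [0, 0, -0.03], "delta_rot": [0, 0, 0], "gripper": 0.085}, {"xyz": [0, 0, 0], "delta_rot": [0, 0, 0], "gripper": 0.085}]'

```text
time: 8.0
tool_pos: [0.6297, -0.1253, 0.2497]
tcp_rot: [3.137, -0.111, 0.017]
wrist_force: [-0.1, -0.2, 1.5]
width: 0.994
```

```bash
python3 -c "
from h import *
need((.4693,.083,.245),-.068)"
```

```text
t 8.0 tcp [ 0.6297 -0.1253  0.2497] yaw -0.071 zaxis [ 0.0105 -0.0025 -0.9999] w 0.0849 F [-0.1 -0.2  1.5]
  shift(tool) [-0.1748 -0.1964  0.0025]
  dyaw tool z -0.003
```

>>> arm_command --rows '[{"xyz": [-0.02, -0.022, 0], "delta_rot": [0, 0, 0], "gripper": 0.085}, {"xyz": [-0.03, -0.035, 0], "delta_rot": [0, 0, 0], "gripper": 0.085}, {"xyz": [-0.035, -0.04, 0], "delta_rot": [0, 0, 0], "gripper": 0.085}, {"xyz": [-0.035, -0.04, 0], "delta_rot": [0, 0, 0], "gripper": 0.085}, {"xyz": [-0.03, -0.035, 0], "delta_rot": [0, 0, 0], "gripper": 0.085}, {"xyz": [-0.0215, -0.024, 0], "delta_rot": [0, 0, 0], "gripper": 0.085}, {"xyz": [0, 0, 0], "delta_rot": [0, 0, 0], "gripper": 0.085}, {"xyz": [0, 0, 0], "delta_rot": [0, 0, 0], "gripper": 0.085}, {"xyz": [0, 0, 0], "delta_rot": [0, 0, 0], "gripper": 0.085}]'

```text
time: 8.9
tool_pos: [0.4735, 0.0776, 0.2427]
tcp_rot: [3.139, -0.112, 0.001]
wrist_force: [1.2, -0.4, -0.8]
width: 0.999
```

```bash
python3 -c "
from h import *
from workcell import read_camera
d=read_camera('wrist');cv2.imwrite('pics/w3.png',d['pixels'][:,:,::-1])
t=read_camera('top');np.savez('pics/top3.npz',**t);cv2.imwrite('pics/t3.png',t['pixels'][:,:,::-1])
need((.4693,.083,.065),-.068)"
```

```text
t 9.0 tcp [0.4736 0.0773 0.2426] yaw -0.0724 zaxis [-1.e-04 -3.e-04 -1.e+00] w 0.0851 F [-0.3 -0.4 -0.3]
  shift(tool) [-0.0047 -0.0054  0.1776]
  dyaw tool z -0.0044
```

View pics/w3.png

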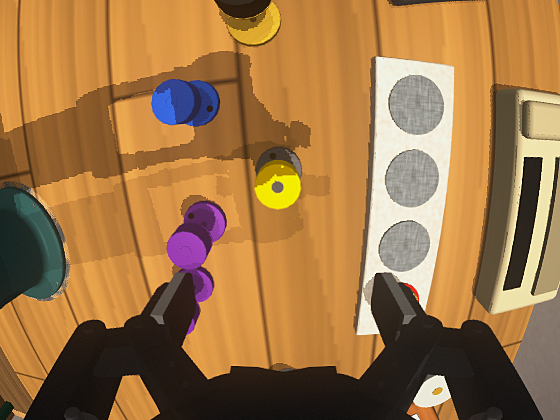

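View pics/t3.png

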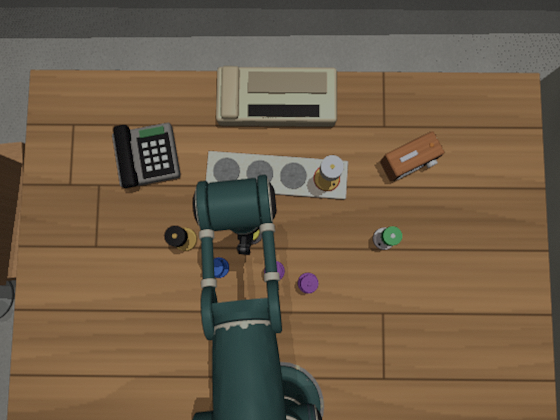

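White is standing over the red pad at (331,168). Yellow is at (278,185) in the wrist view, slightly off the jaw centre line. I'll measure both.

```bash
cat >> h.py <<'E'
def lamp_top(t,n,near,r=.05):
    H,D,F=L[n];P=pts(t)
    mm=(abs(P[...,2]-H)<.006)&(np.hypot(P[...,0]-near[0],P[...,1]-near[1])<r)
    cs,_=cv2.findContours(mm.astype(np.uint8),0,1);k=max(cs,key=cv2.contourArea);e=cv2.fitEllipse(k)
    return ray(t,e[0],H).round(4),np.round(e[1],1)
L2={k:(v[0]+.021,v[1],v[2]) for k,v in L.items()}
def placed_top(t,n,near):
    s=L[n];L[n]=L2[n];o=lamp_top(t,n,near);L[n]=s;return o
E
python3 -c "
from h import *
from workcell import read_camera
t=dict(np.load('pics/top3.npz'))
print(placed_top(t,'white',(.627,-.1225)),'topcam pad .6271 -.1225')
d=read_camera('wrist');print('yellow',fray(d,(278,185.5),.1),'g1',fray(d,(404,246),.021),'g2',fray(d,(412,178),.021),'g3',fray(d,(416.5,104.5),.021))"
```

```text
(array([ 0.6255, -0.1204,  0.196 ]), array([22.1, 22.3])) topcam pad .6271 -.1225
yellow [0.46860251 0.08541026 0.1       ] g1 [ 0.63094592 -0.02784755  0.021     ] g2 [0.63754367 0.06641644 0.021     ] g3 [0.64396818 0.15994726 0.021     ]
```

>>> arm_command --rows '[{"xyz": [-0.005, -0.0065, 0.025], "delta_rot": [0, 0, 0], "gripper": 0.085}, {"xyz": [0, 0, 0.035], "delta_rot": [0, 0, 0], "gripper": 0.085}, {"xyz": [0, 0, 0.035], "delta_rot": [0, 0, 0], "gripper": 0.085}, {"xyz": [0, 0, 0.03], "delta_rot": [0, 0, 0], "gripper": 0.085}, {"xyz": [0, 0, 0.025], "delta_rot": [0, 0, 0], "gripper": 0.085}, {"xyz": [0, 0, 0.02], "delta_rot": [0, 0, 0], "gripper": 0.085}, {"xyz": [0, 0, 0.007], "delta_rot": [0, 0, 0], "gripper": 0.085}, {"xyz": [0, 0, 0], "delta_rot": [0, 0, 0], "gripper": 0.085}, {"xyz": [0, 0, 0], "delta_rot": [0, 0, 0], "gripper": 0.085}]' --force 35

```text
time: 9.95
tool_pos: [0.4694, 0.0848, 0.0665]
tcp_rot: [-3.139, 0.113, -0.002]
wrist_force: [-0.2, 0.5, 0.6]
width: 0.998
```

>>> arm_command --rows '[{"xyz": [0, 0, 0], "delta_rot": [0, 0, 0], "gripper": 0.04}, {"xyz": [0, 0, 0], "delta_rot": [0, 0, 0], "gripper": 0.035}, {"xyz": [0, 0, 0], "delta_rot": [0, 0, 0], "gripper": 0.035}, {"xyz": [0, 0, 0], "delta_rot": [0, 0, 0], "gripper": 0.035}, {"xyz": [0, 0, 0], "delta_rot": [0, 0, 0], "gripper": 0.035}, {"xyz": [0, 0, 0], "delta_rot": [0, 0, 0], "gripper": 0.035}]'

```text
time: 10.55
tool_pos: [0.4691, 0.0852, 0.067]
tcp_rot: [-3.139, 0.111, -0.003]
wrist_force: [-1.6, -0.6, 5.2]
width: 0.52
```

```bash
python3 -c "
from h import *
need((.6456,.160,.145),-.068)"
```

```text
t 10.55 tcp [0.4691 0.0852 0.067 ] yaw -0.0708 zaxis [ 1.7e-03  2.0e-04 -1.0e+00] w 0.0444 F [-1.6 -0.6  5.2]
  shift(tool) [ 0.1708 -0.0872 -0.0777]
  dyaw tool z -0.0028
```

>>> arm_command --rows '[{"xyz": [0, 0, -0.01], "delta_rot": [0, 0, 0], "gripper": 0.035}, {"xyz": [0, 0, -0.02], "delta_rot": [0, 0, 0], "gripper": 0.035}, {"xyz": [0, 0, -0.02], "delta_rot": [0, 0, 0], "gripper": 0.035}, {"xyz": [0, 0, -0.01], "delta_rot": [0, 0, 0], "gripper": 0.035}, {"xyz": [0.01, -0.005, 0], "delta_rot": [0, 0, 0], "gripper": 0.035}, {"xyz": [0.03, -0.015, 0], "delta_rot": [0, 0, 0], "gripper": 0.035}, {"xyz": [0.035, -0.018, 0], "delta_rot": [0, 0, 0], "gripper": 0.035}, {"xyz": [0.035, -0.018, 0], "delta_rot": [0, 0, 0], "gripper": 0.035}, {"xyz": [0.03, -0.015, 0], "delta_rot": [0, 0, 0], "gripper": 0.035}, {"xyz": [0.02, -0.01, 0], "delta_rot": [0, 0, 0], "gripper": 0.035}, {"xyz": [0.011, -0.0065, 0], "delta_rot": [0, 0, 0], "gripper": 0.035}, {"xyz": [0, 0, 0], "delta_rot": [0, 0, 0], "gripper": 0.035}]'

```text
time: 11.75
tool_pos: [0.6459, 0.1609, 0.1241]
tcp_rot: [3.14, -0.111, -0.002]
wrist_force: [-0.1, -0.1, -3.0]
width: 0.513
```

>>> arm_command --rows '[{"xyz": [0, 0, 0], "delta_rot": [0, 0, 0], "gripper": 0.035}, {"xyz": [0, 0, 0], "delta_rot": [0, 0, 0], "gripper": 0.035}, {"xyz": [0, 0, 0.015], "delta_rot": [0, 0, 0], "gripper": 0.035}, {"xyz": [0, 0, 0.01], "delta_rot": [0, 0, 0], "gripper": 0.035}, {"xyz": [0, 0, 0.005], "delta_rot": [0, 0, 0], "gripper": 0.035}, {"xyz": [0, 0, 0.003], "delta_rot": [0, 0, 0], "gripper": 0.035}, {"xyz": [0, 0, 0], "delta_rot": [0, 0, 0], "gripper": 0.035}]'

```text
time: 12.45
tool_pos: [0.6445, 0.16, 0.0917]
tcp_rot: [3.139, -0.112, -0.002]
wrist_force: [-0.5, 0.1, -2.0]
width: 0.517
```

```bash
python3 -c "
from h import *
from workcell import read_camera
for i in range(2): d=read_camera('scene')
cv2.imwrite('pics/s4.png',cv2.resize(d['pixels'][120:270,260:440,::-1],None,fx=4,fy=4))
need((.6458,.1605,.0865),-.068)"
```

```text
t 12.55 tcp [0.6454 0.1602 0.0929] yaw -0.071 zaxis [ 4.e-04  1.e-04 -1.e+00] w 0.0441 F [-0.1  0.1 -3.3]
  shift(tool) [ 0.0004 -0.0003  0.0064]
  dyaw tool z -0.003
```

View pics/s4.png

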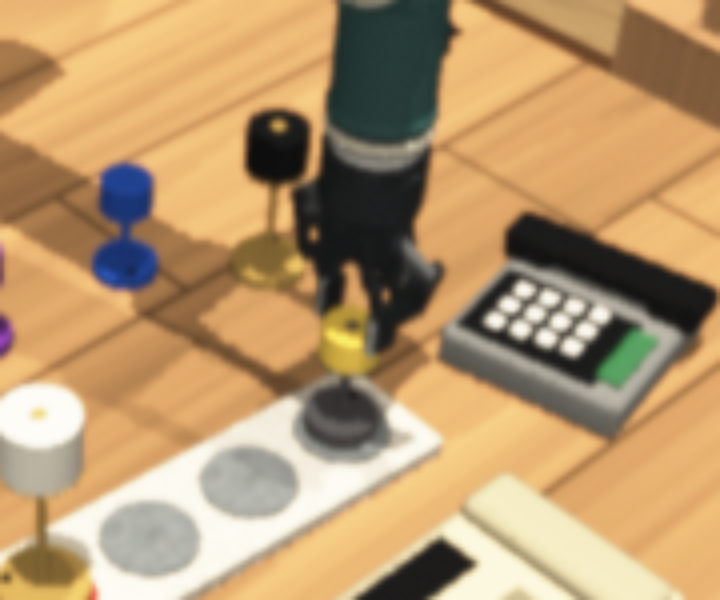

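Yellow hangs just above the end pad and is centred. Lowering it in 1 mm steps.

>>> arm_command --rows '[{"xyz": [0, 0, 0.001], "delta_rot": [0, 0, 0], "gripper": 0.035}, {"xyz": [0, 0, 0.001], "delta_rot": [0, 0, 0], "gripper": 0.035}, {"xyz": [0, 0, 0.001], "delta_rot": [0, 0, 0], "gripper": 0.035}, {"xyz": [0, 0, 0.001], "delta_rot": [0, 0, 0], "gripper": 0.035}, {"xyz": [0, 0, 0], "delta_rot": [0, 0, 0], "gripper": 0.035}, {"xyz": [0, 0, 0], "delta_rot": [0, 0, 0], "gripper": 0.035}]'

```text
time: 13.15
tool_pos: [0.6451, 0.1601, 0.0886]
tcp_rot: [3.14, -0.111, -0.0]
wrist_force: [0.1, 0.7, -2.4]
width: 0.515
```

>>> arm_command --rows '[{"xyz": [0, 0, 0.001], "delta_rot": [0, 0, 0], "gripper": 0.035}, {"xyz": [0, 0, 0], "delta_rot": [0, 0, 0], "gripper": 0.035}]'

```text
time: 13.35
tool_pos: [0.6453, 0.1603, 0.0882]
tcp_rot: [-3.139, 0.112, -0.001]
wrist_force: [-0.9, 0.6, 0.0]
width: 0.512
```

>>> arm_command --rows '[{"xyz": [0, 0, 0.001], "delta_rot": [0, 0, 0], "gripper": 0.035}, {"xyz": [0, 0, 0], "delta_rot": [0, 0, 0], "gripper": 0.035}, {"xyz": [0, 0, -0.001], "delta_rot": [0, 0, 0], "gripper": 0.048}, {"xyz": [0, 0, 0], "delta_rot": [0, 0, 0], "gripper": 0.06}, {"xyz": [0, 0, 0], "delta_rot": [0, 0, 0], "gripper": 0.085}, {"xyz": [0, 0, 0], "delta_rot": [0, 0, 0], "gripper": 0.085}, {"xyz": [0, 0, 0], "delta_rot": [0, 0, 0], "gripper": 0.085}, {"xyz": [0, 0, 0], "delta_rot": [0, 0, 0], "gripper": 0.085}]'

```text
time: 14.15
tool_pos: [0.6451, 0.1601, 0.0876]
tcp_rot: [3.14, -0.112, -0.0]
wrist_force: [-0.1, -0.3, 0.1]
width: 0.996
```

>>> arm_command --rows '[{"xyz": [0, 0, -0.01], "delta_rot": [0, 0, 0], "gripper": 0.085}, {"xyz": [0, 0, -0.02], "delta_rot": [0, 0, 0], "gripper": 0.085}, {"xyz": [0, 0, -0.03], "delta_rot": [0, 0, 0], "gripper": 0.085}, {"xyz": [0, 0, -0.04], "delta_rot": [0, 0, 0], "gripper": 0.085}, {"xyz": [0, 0, -0.04], "delta_rot": [0, 0, 0], "gripper": 0.085}, {"xyz": [0, 0, -0.02], "delta_rot": [0, 0, 0], "gripper": 0.085}, {"xyz": [0, 0, 0], "delta_rot": [0, 0, 0], "gripper": 0.085}, {"xyz": [0, 0, 0], "delta_rot": [0, 0, 0], "gripper": 0.085}]'

```text
time: 14.95
tool_pos: [0.6453, 0.1602, 0.2484]
tcp_rot: [-3.139, 0.112, -0.002]
wrist_force: [0.5, -0.8, -0.8]
width: 0.999
```

```bash
python3 -c "
from h import *
need((.459,-.285,.245),-.068)
need((.454,.274,.245),-.068)"
```

```text
t 14.95 tcp [0.6453 0.1602 0.2484] yaw -0.0711 zaxis [ 1.3e-03  3.0e-04 -1.0e+00] w 0.0853 F [ 0.5 -0.8 -0.8]
  shift(tool) [-0.1542  0.4573  0.003 ]
  dyaw tool z -0.0031
t 14.95 tcp [0.6453 0.1602 0.2484] yaw -0.0711 zaxis [ 1.3e-03  3.0e-04 -1.0e+00] w 0.0853 F [ 0.5 -0.8 -0.8]
  shift(tool) [-0.1989 -0.1     0.0032]
  dyaw tool z -0.0031
```

>>> arm_command --rows '[{"xyz": [-0.02, -0.01, 0], "delta_rot": [0, 0, 0], "gripper": 0.085}, {"xyz": [-0.04, -0.02, 0], "delta_rot": [0, 0, 0], "gripper": 0.085}, {"xyz": [-0.04, -0.02, 0], "delta_rot": [0, 0, 0], "gripper": 0.085}, {"xyz": [-0.04, -0.02, 0], "delta_rot": [0, 0, 0], "gripper": 0.085}, {"xyz": [-0.04, -0.02, 0], "delta_rot": [0, 0, 0], "gripper": 0.085}, {"xyz": [-0.019, -0.01, 0], "delta_rot": [0, 0, 0], "gripper": 0.085}, {"xyz": [0, 0, 0], "delta_rot": [0, 0, 0], "gripper": 0.085}, {"xyz": [0, 0, 0], "delta_rot": [0, 0, 0], "gripper": 0.085}, {"xyz": [0, 0, 0], "delta_rot": [0, 0, 0], "gripper": 0.085}]'

```text
time: 15.85
tool_pos: [0.454, 0.2733, 0.2466]
tcp_rot: [3.138, -0.112, -0.002]
wrist_force: [-0.2, -0.3, -0.1]
width: 0.997
```

```bash
python3 -c "
from h import *
from workcell import read_camera
d=read_camera('wrist');np.savez('pics/w5.npz',**d);cv2.imwrite('pics/w5.png',d['pixels'][:,:,::-1])
t=read_camera('top');np.savez('pics/top5.npz',**t)
print(placed_top(t,'yellow',(.646,.162)),'topcam pad .6465 .162')
need((.4535,.274,.109),-.068)"
```

```text
(array([0.646 , 0.1613, 0.121 ]), array([16.1, 16.4])) topcam pad .6465 .162
t 15.95 tcp [0.4545 0.2733 0.247 ] yaw -0.0723 zaxis [-7.e-04 -7.e-04 -1.e+00] w 0.0847 F [-0.1 -0.6  0.3]
  shift(tool) [-0.0009 -0.0007  0.138 ]
  dyaw tool z -0.0043
```

View pics/w5.png

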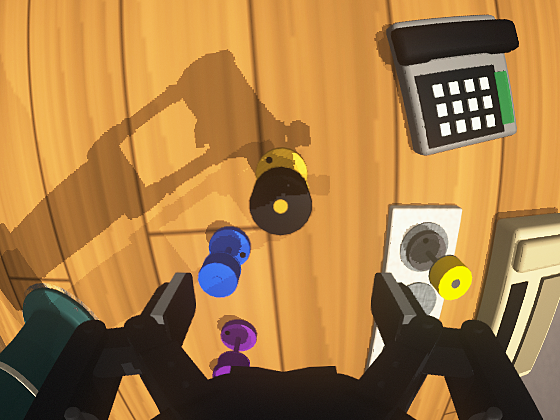

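Yellow came out within 1 mm of its pad centre. Black is centred between the jaws at (280,206) in the wrist view, so I'm descending.

>>> arm_command --rows '[{"xyz": [-0.001, -0.0005, 0.025], "delta_rot": [0, 0, 0], "gripper": 0.085}, {"xyz": [0, 0, 0.03], "delta_rot": [0, 0, 0], "gripper": 0.085}, {"xyz": [0, 0, 0.03], "delta_rot": [0, 0, 0], "gripper": 0.085}, {"xyz": [0, 0, 0.025], "delta_rot": [0, 0, 0], "gripper": 0.085}, {"xyz": [0, 0, 0.02], "delta_rot": [0, 0, 0], "gripper": 0.085}, {"xyz": [0, 0, 0.008], "delta_rot": [0, 0, 0], "gripper": 0.085}, {"xyz": [0, 0, 0], "delta_rot": [0, 0, 0], "gripper": 0.085}, {"xyz": [0, 0, 0], "delta_rot": [0, 0, 0], "gripper": 0.085}]' --force 35

```text
time: 16.75
tool_pos: [0.4538, 0.2747, 0.1105]
tcp_rot: [-3.139, 0.112, -0.002]
wrist_force: [-0.0, 0.2, -0.3]
width: 0.994
```

>>> arm_command --rows '[{"xyz": [0, 0, 0], "delta_rot": [0, 0, 0], "gripper": 0.048}, {"xyz": [0, 0, 0], "delta_rot": [0, 0, 0], "gripper": 0.043}, {"xyz": [0, 0, 0], "delta_rot": [0, 0, 0], "gripper": 0.043}, {"xyz": [0, 0, 0], "delta_rot": [0, 0, 0], "gripper": 0.043}, {"xyz": [0, 0, 0], "delta_rot": [0, 0, 0], "gripper": 0.043}, {"xyz": [0, 0, 0], "delta_rot": [0, 0, 0], "gripper": 0.043}]'

```text
time: 17.35
tool_pos: [0.4536, 0.2752, 0.1113]
tcp_rot: [-3.138, 0.111, -0.003]
wrist_force: [-0.9, -0.2, 5.1]
width: 0.615
```

```bash
python3 -c "
from h import *
need((.6333,-.029,.189),-.068)"
```

```text
t 17.35 tcp [0.4536 0.2752 0.1113] yaw -0.0709 zaxis [ 0.0021  0.0013 -1.    ] w 0.0526 F [-0.9 -0.2  5.1]
  shift(tool) [ 0.2009  0.2906 -0.0777]
  dyaw tool z -0.0029
```

>>> arm_command --rows '[{"xyz": [0, 0, -0.01], "delta_rot": [0, 0, 0], "gripper": 0.043}, {"xyz": [0, 0, -0.02], "delta_rot": [0, 0, 0], "gripper": 0.043}, {"xyz": [0, 0, -0.02], "delta_rot": [0, 0, 0], "gripper": 0.043}, {"xyz": [0, 0, -0.02], "delta_rot": [0, 0, 0], "gripper": 0.043}, {"xyz": [0, 0, -0.01], "delta_rot": [0, 0, 0], "gripper": 0.043}, {"xyz": [0.007, 0.01, 0], "delta_rot": [0, 0, 0], "gripper": 0.043}, {"xyz": [0.014, 0.02, 0], "delta_rot": [0, 0, 0], "gripper": 0.043}, {"xyz": [0.021, 0.03, 0], "delta_rot": [0, 0, 0], "gripper": 0.043}, {"xyz": [0.021, 0.03, 0], "delta_rot": [0, 0, 0], "gripper": 0.043}, {"xyz": [0.021, 0.03, 0], "delta_rot": [0, 0, 0], "gripper": 0.043}, {"xyz": [0.021, 0.03, 0], "delta_rot": [0, 0, 0], "gripper": 0.043}, {"xyz": [0.021, 0.03, 0], "delta_rot": [0, 0, 0], "gripper": 0.043}]'

```text
time: 18.55
tool_pos: [0.5654, 0.0837, 0.1879]
tcp_rot: [3.139, -0.112, -0.004]
wrist_force: [-0.2, -0.2, -2.8]
width: 0.613
```

>>> arm_command --rows '[{"xyz": [0.021, 0.03, 0], "delta_rot": [0, 0, 0], "gripper": 0.043}, {"xyz": [0.021, 0.03, 0], "delta_rot": [0, 0, 0], "gripper": 0.043}, {"xyz": [0.016, 0.025, 0], "delta_rot": [0, 0, 0], "gripper": 0.043}, {"xyz": [0.011, 0.016, 0], "delta_rot": [0, 0, 0], "gripper": 0.043}, {"xyz": [0.006, 0.008, 0], "delta_rot": [0, 0, 0], "gripper": 0.043}, {"xyz": [0, 0, 0], "delta_rot": [0, 0, 0], "gripper": 0.043}, {"xyz": [0, 0, 0], "delta_rot": [0, 0, 0], "gripper": 0.043}, {"xyz": [0, 0, 0], "delta_rot": [0, 0, 0], "gripper": 0.043}, {"xyz": [0, 0, 0], "delta_rot": [0, 0, 0], "gripper": 0.043}]'

```text
time: 19.45
tool_pos: [0.6324, -0.0267, 0.1898]
tcp_rot: [-3.139, 0.109, 0.0]
wrist_force: [0.5, -0.2, -1.9]
width: 0.612
```

```bash
python3 -c "
from h import *
from workcell import read_camera
d=read_camera('scene')
cv2.imwrite('pics/s6.png',cv2.resize(d['pixels'][130:280,220:400,::-1],None,fx=4,fy=4))
need((.6333,-.029,.131),-.068)"
```

```text
t 19.5 tcp [ 0.6325 -0.0269  0.1899] yaw -0.0696 zaxis [ 2.e-04  2.e-04 -1.e+00] w 0.0524 F [-1.   0.5 -2.8]
  shift(tool) [0.001  0.0021 0.0589]
  dyaw tool z -0.0016
```

View pics/s6.png

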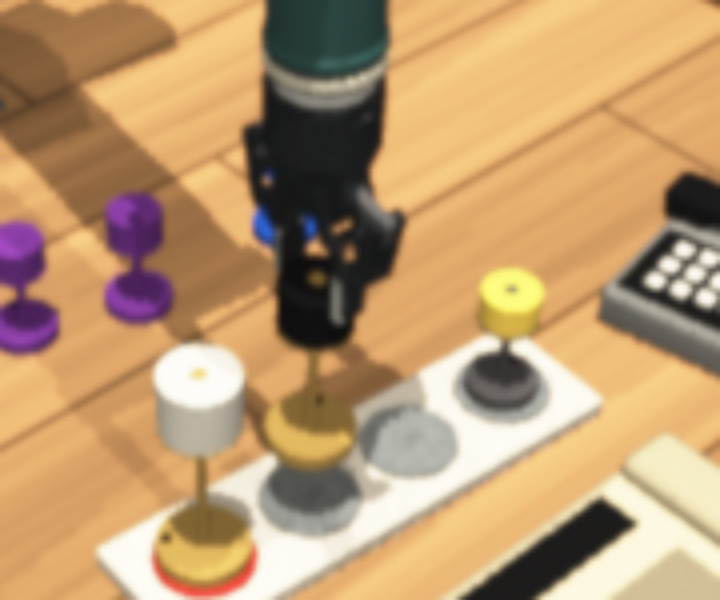

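White and yellow stand on their pads, and black hangs over the pad next to red. Lowering.

>>> arm_command --rows '[{"xyz": [0.001, 0.0015, 0.01], "delta_rot": [0, 0, 0], "gripper": 0.043}, {"xyz": [0, 0, 0.015], "delta_rot": [0, 0, 0], "gripper": 0.043}, {"xyz": [0, 0, 0.015], "delta_rot": [0, 0, 0], "gripper": 0.043}, {"xyz": [0, 0, 0.008], "delta_rot": [0, 0, 0], "gripper": 0.043}, {"xyz": [0, 0, 0.005], "delta_rot": [0, 0, 0], "gripper": 0.043}, {"xyz": [0, 0, 0.001], "delta_rot": [0, 0, 0], "gripper": 0.043}, {"xyz": [0, 0, 0.001], "delta_rot": [0, 0, 0], "gripper": 0.043}, {"xyz": [0, 0, 0], "delta_rot": [0, 0, 0], "gripper": 0.043}, {"xyz": [0, 0, 0], "delta_rot": [0, 0, 0], "gripper": 0.043}]'

```text
time: 20.4
tool_pos: [0.6342, -0.0296, 0.1355]
tcp_rot: [3.14, -0.112, 0.002]
wrist_force: [-0.3, -0.0, -2.0]
width: 0.616
```

>>> arm_command --rows '[{"xyz": [0, 0, 0.001], "delta_rot": [0, 0, 0], "gripper": 0.043}, {"xyz": [0, 0, 0.001], "delta_rot": [0, 0, 0], "gripper": 0.043}, {"xyz": [0, 0, 0], "delta_rot": [0, 0, 0], "gripper": 0.043}, {"xyz": [0, 0, 0], "delta_rot": [0, 0, 0], "gripper": 0.043}]'

```text
time: 20.8
tool_pos: [0.6336, -0.0295, 0.1326]
tcp_rot: [-3.14, 0.111, 0.0]
wrist_force: [-0.3, 0.5, -3.0]
width: 0.617
```

>>> arm_command --rows '[{"xyz": [0, 0, 0.001], "delta_rot": [0, 0, 0], "gripper": 0.043}, {"xyz": [0, 0, 0.001], "delta_rot": [0, 0, 0], "gripper": 0.043}, {"xyz": [0, 0, 0], "delta_rot": [0, 0, 0], "gripper": 0.043}]'

```text
time: 21.1
tool_pos: [0.6339, -0.0295, 0.1325]
tcp_rot: [3.14, -0.111, 0.001]
wrist_force: [-3.1, 0.5, 5.9]
width: 0.617
```

Contact at about 6 N. Releasing and rising.

>>> arm_command --rows '[{"xyz": [0, 0, -0.001], "delta_rot": [0, 0, 0], "gripper": 0.056}, {"xyz": [0, 0, 0], "delta_rot": [0, 0, 0], "gripper": 0.068}, {"xyz": [0, 0, 0], "delta_rot": [0, 0, 0], "gripper": 0.085}, {"xyz": [0, 0, 0], "delta_rot": [0, 0, 0], "gripper": 0.085}, {"xyz": [0, 0, 0], "delta_rot": [0, 0, 0], "gripper": 0.085}, {"xyz": [0, 0, 0], "delta_rot": [0, 0, 0], "gripper": 0.085}]'

```text
time: 21.7
tool_pos: [0.6337, -0.0295, 0.1316]
tcp_rot: [-3.14, 0.112, 0.0]
wrist_force: [-0.0, 0.3, -0.1]
width: 0.995
```

>>> arm_command --rows '[{"xyz": [0, 0, -0.01], "delta_rot": [0, 0, 0], "gripper": 0.085}, {"xyz": [0, 0, -0.02], "delta_rot": [0, 0, 0], "gripper": 0.085}, {"xyz": [0, 0, -0.03], "delta_rot": [0, 0, 0], "gripper": 0.085}, {"xyz": [0, 0, -0.03], "delta_rot": [0, 0, 0], "gripper": 0.085}, {"xyz": [0, 0, -0.03], "delta_rot": [0, 0, 0], "gripper": 0.085}, {"xyz": [0, 0, 0], "delta_rot": [0, 0, 0], "gripper": 0.085}, {"xyz": [0, 0, 0], "delta_rot": [0, 0, 0], "gripper": 0.085}]'

```text
time: 22.4
tool_pos: [0.6344, -0.0296, 0.2534]
tcp_rot: [3.139, -0.112, 0.005]
wrist_force: [0.6, -0.0, -0.3]
width: 0.995
```

```bash
python3 -c "
from h import *
need((.4593,-.2855,.25),-.068)"
```

```text
t 22.4 tcp [ 0.6344 -0.0296  0.2534] yaw -0.071 zaxis [ 3.1e-03 -2.0e-04 -1.0e+00] w 0.085 F [ 0.6 -0.  -0.3]
  shift(tool) [-0.1566  0.2677  0.003 ]
  dyaw tool z -0.003
```

>>> arm_command --rows '[{"xyz": [-0.012, 0.02, 0], "delta_rot": [0, 0, 0], "gripper": 0.085}, {"xyz": [-0.024, 0.04, 0], "delta_rot": [0, 0, 0], "gripper": 0.085}, {"xyz": [-0.024, 0.04, 0], "delta_rot": [0, 0, 0], "gripper": 0.085}, {"xyz": [-0.024, 0.04, 0], "delta_rot": [0, 0, 0], "gripper": 0.085}, {"xyz": [-0.024, 0.04, 0], "delta_rot": [0, 0, 0], "gripper": 0.085}, {"xyz": [-0.024, 0.04, 0], "delta_rot": [0, 0, 0], "gripper": 0.085}, {"xyz": [-0.0155, 0.03, 0], "delta_rot": [0, 0, 0], "gripper": 0.085}, {"xyz": [-0.009, 0.0175, 0], "delta_rot": [0, 0, 0], "gripper": 0.085}, {"xyz": [0, 0, 0], "delta_rot": [0, 0, 0], "gripper": 0.085}, {"xyz": [0, 0, 0], "delta_rot": [0, 0, 0], "gripper": 0.085}, {"xyz": [0, 0, 0], "delta_rot": [0, 0, 0], "gripper": 0.085}]'

```text
time: 23.5
tool_pos: [0.4587, -0.2842, 0.2508]
tcp_rot: [-3.138, 0.11, 0.002]
wrist_force: [-0.8, -0.5, 0.3]
width: 0.996
```

```bash
python3 -c "
from h import *
from workcell import read_camera
d=read_camera('wrist');np.savez('pics/w7.npz',**d);cv2.imwrite('pics/w7.png',d['pixels'][:,:,::-1])
t=read_camera('top');np.savez('pics/top7.npz',**t)
print(placed_top(t,'black',(.634,-.027)),'topcam pad .6337 -.0273')
need((.4593,-.2845,.0875),-.068)"
```

```text
(array([ 0.6331, -0.0282,  0.171 ]), array([20.1, 20.3])) topcam pad .6337 -.0273
t 23.6 tcp [ 0.4591 -0.2842  0.2512] yaw -0.0694 zaxis [-5.e-04  7.e-04 -1.e+00] w 0.0851 F [-0.3 -0.5  0.5]
  shift(tool) [0.0003 0.0004 0.1637]
  dyaw tool z -0.0014
```

View pics/w7.png

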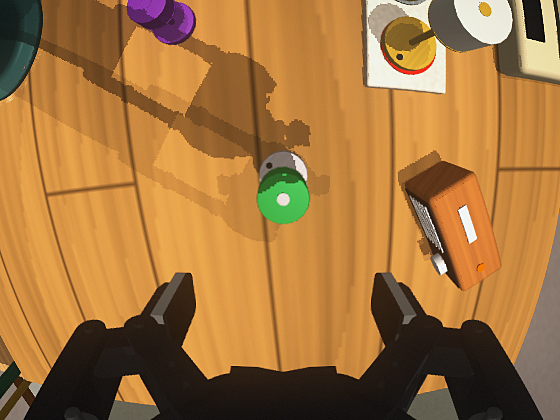

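Black is about 1 mm off its pad centre. Green is centred between the jaws at (283,197), and the radio at (455,225) is clear of the jaws.

>>> arm_command --rows '[{"xyz": [0, 0.0005, 0.025], "delta_rot": [0, 0, 0], "gripper": 0.085}, {"xyz": [0, 0, 0.035], "delta_rot": [0, 0, 0], "gripper": 0.085}, {"xyz": [0, 0, 0.035], "delta_rot": [0, 0, 0], "gripper": 0.085}, {"xyz": [0, 0, 0.03], "delta_rot": [0, 0, 0], "gripper": 0.085}, {"xyz": [0, 0, 0.02], "delta_rot": [0, 0, 0], "gripper": 0.085}, {"xyz": [0, 0, 0.012], "delta_rot": [0, 0, 0], "gripper": 0.085}, {"xyz": [0, 0, 0.006], "delta_rot": [0, 0, 0], "gripper": 0.085}, {"xyz": [0, 0, 0], "delta_rot": [0, 0, 0], "gripper": 0.085}, {"xyz": [0, 0, 0], "delta_rot": [0, 0, 0], "gripper": 0.085}]' --force 35

```text
time: 24.5
tool_pos: [0.4596, -0.2862, 0.0899]
tcp_rot: [3.139, -0.111, 0.003]
wrist_force: [-0.4, -0.9, 0.4]
width: 0.995
```

>>> arm_command --rows '[{"xyz": [0, 0, 0], "delta_rot": [0, 0, 0], "gripper": 0.044}, {"xyz": [0, 0, 0], "delta_rot": [0, 0, 0], "gripper": 0.039}, {"xyz": [0, 0, 0], "delta_rot": [0, 0, 0], "gripper": 0.039}, {"xyz": [0, 0, 0], "delta_rot": [0, 0, 0], "gripper": 0.039}, {"xyz": [0, 0, 0], "delta_rot": [0, 0, 0], "gripper": 0.039}, {"xyz": [0, 0, 0], "delta_rot": [0, 0, 0], "gripper": 0.039}]'

```text
time: 25.1
tool_pos: [0.4591, -0.2863, 0.09]
tcp_rot: [3.139, -0.112, 0.002]
wrist_force: [-2.1, 1.6, 5.2]
width: 0.563
```

```bash
python3 -c "
from h import *
need((.47,.066,.17),-.068)
need((.6397,.066,.17),-.068)"
```

```text
t 25.1 tcp [ 0.4591 -0.2863  0.09  ] yaw -0.0711 zaxis [ 0.0013 -0.0011 -1.    ] w 0.048 F [-2.1  1.6  5.2]
  shift(tool) [-0.014  -0.3521 -0.0804]
  dyaw tool z -0.0031
t 25.1 tcp [ 0.4591 -0.2863  0.09  ] yaw -0.0711 zaxis [ 0.0013 -0.0011 -1.    ] w 0.048 F [-2.1  1.6  5.2]
  shift(tool) [ 0.1553 -0.3642 -0.0802]
  dyaw tool z -0.0031
```

>>> arm_command --rows '[{"xyz": [0, 0, -0.01], "delta_rot": [0, 0, 0], "gripper": 0.039}, {"xyz": [0, 0, -0.02], "delta_rot": [0, 0, 0], "gripper": 0.039}, {"xyz": [0, 0, -0.02], "delta_rot": [0, 0, 0], "gripper": 0.039}, {"xyz": [0, 0, -0.02], "delta_rot": [0, 0, 0], "gripper": 0.039}, {"xyz": [0, 0, -0.01], "delta_rot": [0, 0, 0], "gripper": 0.039}, {"xyz": [0, -0.015, 0], "delta_rot": [0, 0, 0], "gripper": 0.039}, {"xyz": [0, -0.03, 0], "delta_rot": [0, 0, 0], "gripper": 0.039}, {"xyz": [0, -0.035, 0], "delta_rot": [0, 0, 0], "gripper": 0.039}, {"xyz": [0, -0.035, 0], "delta_rot": [0, 0, 0], "gripper": 0.039}, {"xyz": [0, -0.035, 0], "delta_rot": [0, 0, 0], "gripper": 0.039}, {"xyz": [0, -0.035, 0], "delta_rot": [0, 0, 0], "gripper": 0.039}, {"xyz": [0, -0.035, 0], "delta_rot": [0, 0, 0], "gripper": 0.039}]'

```text
time: 26.3
tool_pos: [0.4725, -0.0638, 0.167]
tcp_rot: [-3.139, 0.111, 0.004]
wrist_force: [1.0, 0.7, -2.4]
width: 0.563
```

>>> arm_command --rows '[{"xyz": [0, -0.035, 0], "delta_rot": [0, 0, 0], "gripper": 0.039}, {"xyz": [0, -0.035, 0], "delta_rot": [0, 0, 0], "gripper": 0.039}, {"xyz": [0, -0.035, 0], "delta_rot": [0, 0, 0], "gripper": 0.039}, {"xyz": [0.01, -0.025, 0], "delta_rot": [0, 0, 0], "gripper": 0.039}, {"xyz": [0.02, -0.013, 0], "delta_rot": [0, 0, 0], "gripper": 0.039}, {"xyz": [0.03, 0, 0], "delta_rot": [0, 0, 0], "gripper": 0.039}, {"xyz": [0.03, 0, 0], "delta_rot": [0, 0, 0], "gripper": 0.039}, {"xyz": [0.03, 0, 0], "delta_rot": [0, 0, 0], "gripper": 0.039}, {"xyz": [0.02, 0, 0], "delta_rot": [0, 0, 0], "gripper": 0.039}, {"xyz": [0.01, 0, 0], "delta_rot": [0, 0, 0], "gripper": 0.039}, {"xyz": [0.005, 0, 0], "delta_rot": [0, 0, 0], "gripper": 0.039}, {"xyz": [0, 0, 0], "delta_rot": [0, 0, 0], "gripper": 0.039}]'

```text
time: 27.5
tool_pos: [0.638, 0.0657, 0.1677]
tcp_rot: [3.14, -0.111, -0.003]
wrist_force: [-0.2, 0.4, -2.9]
width: 0.565
```

```bash
python3 -c "
from h import *
from workcell import read_camera
for i in range(5):d=read_camera('scene')
cv2.imwrite('pics/s8.png',cv2.resize(d['pixels'][130:280,220:400,::-1],None,fx=4,fy=4))
need((.6397,.066,.11),-.068)"
```

```text
t 27.75 tcp [0.6382 0.0654 0.1689] yaw -0.071 zaxis [-2.e-04  1.e-04 -1.e+00] w 0.0483 F [ 0.1 -0.3 -2.6]
  shift(tool) [ 0.0015 -0.0007  0.0589]
  dyaw tool z -0.003
```

View pics/s8.png

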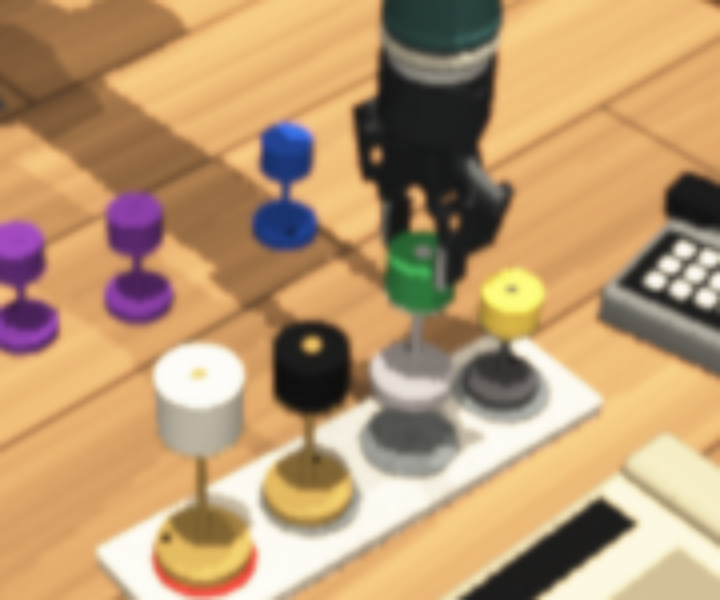

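White, black and yellow are in place. Green hangs over the remaining inner pad, so I'm lowering it.

>>> arm_command --rows '[{"xyz": [0.001, 0, 0.01], "delta_rot": [0, 0, 0], "gripper": 0.039}, {"xyz": [0, 0, 0.015], "delta_rot": [0, 0, 0], "gripper": 0.039}, {"xyz": [0, 0, 0.015], "delta_rot": [0, 0, 0], "gripper": 0.039}, {"xyz": [0, 0, 0.008], "delta_rot": [0, 0, 0], "gripper": 0.039}, {"xyz": [0, 0, 0.005], "delta_rot": [0, 0, 0], "gripper": 0.039}, {"xyz": [0, 0, 0.001], "delta_rot": [0, 0, 0], "gripper": 0.039}, {"xyz": [0, 0, 0.001], "delta_rot": [0, 0, 0], "gripper": 0.039}, {"xyz": [0, 0, 0.001], "delta_rot": [0, 0, 0], "gripper": 0.039}, {"xyz": [0, 0, 0], "delta_rot": [0, 0, 0], "gripper": 0.039}, {"xyz": [0, 0, 0], "delta_rot": [0, 0, 0], "gripper": 0.039}]'

```text
time: 28.75
tool_pos: [0.6403, 0.0653, 0.1132]
tcp_rot: [-3.14, 0.111, -0.001]
wrist_force: [-0.3, -0.1, -2.3]
width: 0.564
```

>>> arm_command --rows '[{"xyz": [0, 0, 0.001], "delta_rot": [0, 0, 0], "gripper": 0.039}, {"xyz": [0, 0, 0.001], "delta_rot": [0, 0, 0], "gripper": 0.039}, {"xyz": [0, 0, 0], "delta_rot": [0, 0, 0], "gripper": 0.039}]'

```text
time: 29.05
tool_pos: [0.6401, 0.0653, 0.1111]
tcp_rot: [-3.139, 0.112, -0.001]
wrist_force: [-1.2, 0.2, 0.6]
width: 0.567
```

>>> arm_command --rows '[{"xyz": [0, 0, 0.001], "delta_rot": [0, 0, 0], "gripper": 0.039}, {"xyz": [0, 0, 0], "delta_rot": [0, 0, 0], "gripper": 0.039}, {"xyz": [0, 0, -0.001], "delta_rot": [0, 0, 0], "gripper": 0.052}, {"xyz": [0, 0, 0], "delta_rot": [0, 0, 0], "gripper": 0.064}, {"xyz": [0, 0, 0], "delta_rot": [0, 0, 0], "gripper": 0.085}, {"xyz": [0, 0, 0], "delta_rot": [0, 0, 0], "gripper": 0.085}, {"xyz": [0, 0, 0], "delta_rot": [0, 0, 0], "gripper": 0.085}, {"xyz": [0, 0, 0], "delta_rot": [0, 0, 0], "gripper": 0.085}]'

```text
time: 29.85
tool_pos: [0.6399, 0.0653, 0.1105]
tcp_rot: [3.14, -0.111, -0.0]
wrist_force: [1.3, -0.9, 0.5]
width: 0.997
```

>>> arm_command --rows '[{"xyz": [0, 0, -0.01], "delta_rot": [0, 0, 0], "gripper": 0.085}, {"xyz": [0, 0, -0.02], "delta_rot": [0, 0, 0], "gripper": 0.085}, {"xyz": [0, 0, -0.04], "delta_rot": [0, 0, 0], "gripper": 0.085}, {"xyz": [0, 0, -0.04], "delta_rot": [0, 0, 0], "gripper": 0.085}, {"xyz": [0, 0, -0.04], "delta_rot": [0, 0, 0], "gripper": 0.085}, {"xyz": [-0.03, 0, 0], "delta_rot": [0, 0, 0], "gripper": 0.085}, {"xyz": [-0.045, 0, 0], "delta_rot": [0, 0, 0], "gripper": 0.085}, {"xyz": [-0.045, 0, 0], "delta_rot": [0, 0, 0], "gripper": 0.085}, {"xyz": [-0.03, 0, 0], "delta_rot": [0, 0, 0], "gripper": 0.085}, {"xyz": [0, 0, 0], "delta_rot": [0, 0, 0], "gripper": 0.085}, {"xyz": [0, 0, 0], "delta_rot": [0, 0, 0], "gripper": 0.085}]'

```text
time: 30.95
tool_pos: [0.4905, 0.076, 0.2619]
tcp_rot: [-3.139, 0.111, -0.004]
wrist_force: [-0.7, -0.4, 0.7]
width: 0.996
```

```bash
python3 -c "
from h import *
from workcell import read_camera
need()
t=read_camera('top');s=read_camera('scene')
cv2.imwrite('pics/t9.png',t['pixels'][:,:,::-1])
cv2.imwrite('pics/s9.png',s['pixels'][:,:,::-1])
for n,p,q in [('white',(.6271,-.1225),(.627,-.1238)),('black',(.6337,-.0273),(.6339,-.03)),('green',(.64,.0671),(.6407,.0649)),('yellow',(.6465,.162),(.6462,.1597))]:
  for c,d,pp in (('top',t,p),('scene',s,q)):
    try: a,b=placed_top(d,n,pp);print(n,c,'offset mm',((a[:2]-pp)*1000).round(1),b)
    except Exception as e: print(n,c,'fail',str(e)[:60])
"
```

```text
t 30.95 tcp [0.4905 0.076  0.2619] yaw -0.0707 zaxis [ 2.8e-03  2.0e-04 -1.0e+00] w 0.0851 F [-0.7 -0.4  0.7]
white top offset mm [-1.5  2.2] [22.  22.5]
white scene offset mm [ 0.2 -0.3] [16.3 21.5]
black top offset mm [-0.6 -0.9] [20.1 20.3]
black scene offset mm [ 0.5 -2. ] [14.3 19.4]
green top offset mm [7.4 2.6] [13.3 16.6]
green scene offset mm [ 0.9 -0.3] [12.  17.6]
yellow top offset mm [ 3.  -0.3] [13.4 16.9]
yellow scene offset mm [ 0.8 -2.7] [10.8 15.3]
```

View pics/s9.png

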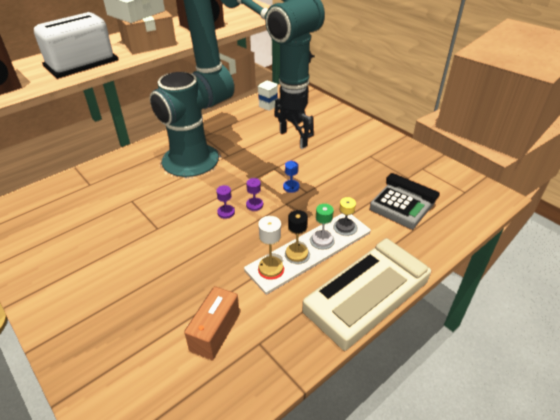

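View pics/t9.png

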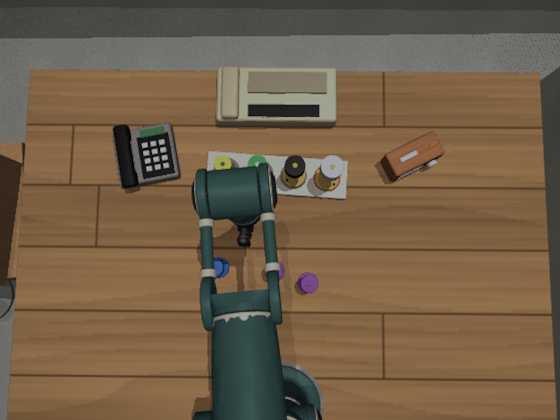

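Both views show all four lamps upright on their pads, in height order, with the phone and radio where they started. The scene camera puts every lamp within 3 mm. The top camera's 7 mm reading for green comes from an ellipse partly hidden by the arm (13.3 x 16.6 px). Handing in.

```bash
python3 -c "
from workcell import bot
print(bot.finish_job())"
```

```text
the job is handed in; nothing more can be done
None
```

I set the four lamps on the board in height order: white on the red pad, then black, green and yellow. The job was handed in at about 31 s; no verdict is reported.

**Placing:** I gripped each lamp across its shade at 35 N and lowered it until light contact, at most 9 N at the wrist. Then I let go and backed the gripper well clear.

**Final position check:** the scene camera puts every lamp within about 3 mm of its pad centre, against the 14 mm limit. The top camera agrees for white (2.7 mm) and black (about 1 mm), and for yellow earlier (about 1 mm).

**Readings that disagreed:**
- In the last top view the arm partly hid two shades, so that camera read green about 8 mm off and yellow 3 mm off. I went by the scene camera for those two.
- The cameras also differed from each other by 2–5 mm in absolute position, so I averaged them to place the lamps and compared each lamp with its pad within one view.

**Not measured:** I judged by eye in the pictures that the lamps were upright and that the telephone and radio had not moved.

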